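# Bring the bat scale to its mark

### The arm

A 7-joint arm with a two-finger parallel gripper is mounted at the origin on the work surface. World frame = base frame: x ahead of the robot, y to its left, z up, the work surface at z = 0. Lengths are in m, angles in degrees, forces in N, time in s.
With the tool pointing down it reaches from about 0.425 to 0.95 m from the base axis. Payload 16.7 kg.
Tool frame: the origin (TCP) lies at the very end of the fingers, on their centre line; the grasp point (between the pads) lies 19 mm behind it; z points along the fingers, y is the direction in which the jaws open and shut (so a half turn about z gives the same grasp; the last joint's range is limited). The gripper opens to 94 mm and grips with 3 to 60 N. Pads are 16 mm wide; open, the fingers measure 119 mm over their backs; the gripper's body (75 mm by 177 mm) begins 78 mm behind the grasp point.
Start: joints at [-81.102, 24.414, 4.234, 92.017, -1.954, 63.644, -3.845], TCP at [0.203, 0.644, 0.205] pointing down, gripper open.
Joint ranges: [-163.25, 163.25], [-28.42, 122.38], [-70.27, 78.77], [12.13, 141.07], [-58.53, 238.53], [9.26, 117.41], [-156.51, 156.51]. Speed limits (degrees/s): [108.29, 108.29, 136.94, 136.94, 172.46, 172.46, 172.46].

### API

Orientations are given as a 3x3 rotation matrix whose columns are the frame's x, y, z axes.
In Python, from bench import robot, read_camera gives the robot as it stands.
- The arm moves only by the tool arm_command, never from a script. Its argument "moves" is a list of rows, each an object with "linear": the shift along the tool's x, y, z in mm, a list of three; "spin": the turn about the tool's z in rad; "jaw": the opening, from -1 (shut) to 1 (fully open), so that 0 is half open. In form: [{"linear": [x, y, z], "spin": spin, "jaw": jaw}, ...]. A call has 1 to 12 rows; each row shifts and turns the commanded pose from where the row before left it, along the tool's axes as they then stand; what a row does not reach is not made up. A row lasts 1/12 s, in which the tool goes at most 41.7 mm and 7.16 degrees, less where a joint would pass 70% of its speed; a pose out of reach is approached as far as the arm can. A call is refused whole if a number of a shift passes 41.7 or a number of a turn 0.125, either way. A call with a gripper value outside its range is refused whole. The fingers move at their own pace and stop on an object; the grip force is fixed at half the most. Time passes only in rows, so rows that do not move let the fingers close. It gives the time, the measured TCP pose, the force and the opening at its end, in the units of the state.
- robot.get_state(): the state, without advancing time (a new reading comes with each control period).
- read_camera(name): name is "scene" or "top" or "wrist"; returns a dict with "frame" (480x640x3 uint8, red, green, blue), "z_map" (480x640 float32, m along the optical axis (not along the pixel's ray), 0 where there is no reading), "mtx" (3x3 intrinsics, pixels), "cam_to_world" (4x4, takes a point from camera to world coordinates); the wrist camera has in their place "mount" (4x4, takes a point from camera to tool coordinates, whose origin is the TCP and whose axes are the flange's). Camera axes: x right, y down, z forward; pixel columns grow to the right and rows downward; lengths in m; the calibration is good to about 2 mm. A picture is of the moment at which its call begins: read the wrist's pose just before it.
- robot.hand_in(): hands the job in, once; it reports no verdict.
The state is a dict: "time": time; "qpos": joint angles; "joint_velocities": joint speeds; "tau": joint torques, N m; "eef_pos": TCP position; "tcp_rot": TCP orientation; "force": force on the tool from outside, world axes, zero at the start; "torque": the same for the moment, N m; "opening": finger opening in m.
Only numpy, scipy, OpenCV 4.12 (cv2) and the standard library are available. Lean on these libraries where they do the work, as an engineer would, in place of code of your own. Each camera call takes 0.05 s, during which the arm holds its last target.

### The job

A bare wooden table tennis bat is clipped on the spring scale, and it is too light for the mark that has been set: the dark collar on the post. Stand weight on the round tray beside the bat, choosing among the three aluminium weights, so that the pointer sinks and comes to rest level with the collar; then let go. Leave the tape roll and the bottle where they are.

Things in the scene. Friction and masses are not known exactly. Their poses are not given: they have to be found in the camera images.
- weight_small: loose plain aluminium weight of 40 g with a narrower knob on top: body diameter 26 mm and 20 mm tall, knob diameter 14 mm, 30 mm tall overall. Origin at the centre of its underside, z up along its axis; stands upright on the counter. On the tray it sinks the pan by 13.3 mm
- weight_medium: loose plain aluminium weight of 80 g with a narrower knob on top: body diameter 36 mm and 24 mm tall, knob diameter 16 mm, 36 mm tall overall. Origin at the centre of its underside, z up along its axis; stands upright on the counter. On the tray it sinks the pan by 26.7 mm
- weight_large: loose plain aluminium weight of 120 g with a narrower knob on top: body diameter 47 mm and 26 mm tall, knob diameter 18 mm, 40 mm tall overall. Origin at the centre of its underside, z up along its axis; stands upright on the counter. On the tray it sinks the pan by 40.0 mm
- tray (a point): centre of the floor of the round steel tray (inside radius 60 mm, rim 4 mm above the floor). It sinks with the pan: it starts 140 mm above the counter. x axis level, towards the bat, z up. The bat, clipped to the pan, begins 80 mm along +x, its top up to 36 mm above the tray floor. The fixed post (16 by 24 mm, top 170 mm above the counter) stands 95 mm along +x, 165 mm along -y
- pointer (a point): tip of the brass cone pointer on the sprung pan, beside the post. Tray, bat and pointer move straight down together on a damped spring: 1 mm for every 3 g added, settling in about 2 s; 75 mm of travel. Starts 134 mm above the counter
- collar: dark steel collar clamped on the post at the mark, 18 mm tall, 30 by 22 mm; origin at its centre, z up. It starts 13 to 40 mm below the pointer and stays there. The pointer is to end level with it, its tip no more than 9 mm above or below the collar's centre. The height needed is rarely exactly that of a weight: the nearest weight still brings it level
- tape_roll: bystander: black ring of edge tape, 68 mm outside diameter, 25 mm high, lying flat; origin at the centre of its underside. To be left alone
- cleaner: bystander: small white bottle, 44 mm diameter, 110 mm tall; origin at the centre of its underside. To be left alone
Not all that is in view belongs to the job. Leave any blue or yellow look-alike of the weight_medium alone.

How it is judged:
By the outcome, as a careful person would: the job done as asked, in the order asked, and still so for the second after the job is handed in, with the robot touching nothing.
It also fails if it takes over 45 s, if anything falls off the work surface, if the arm or the gripper's body presses on something with over 40 N, if the wrist force passes 120 N, or if a joint passes its speed limit or range.

## Working session

There is one attempt and no reset: what is moved stays moved. The work goes in short steps, Python scripts to look and compute and a tool call to move; the robot and the scene stay as the last step left them, time stands still between calls to the robot, and variables do not carry over. Pictures are saved under pics/ and viewed, and the job is handed in when it is done.

Besides the shell and the picture viewer there is one more tool, called after "Request:" in YAML: its name, and indented under it one key for each argument. arm_command: Moves the arm, as the interface text tells. Its arguments: {"type":"object","properties":{"moves":{"type":"array","items":{"type":"object","properties":{"linear":{"type":"array","items":{"type":"number"}},"spin":{"type":"number"},"jaw":{"type":"number"}}}}},"required":["moves"]}

```bash
ls; mkdir -p pics; python3 - <<'E'
from bench import robot, read_camera
import cv2, numpy as np
s=robot.get_state(); print(s)
for n in ["scene","top"]:
    d=read_camera(n); cv2.imwrite(f"pics/{n}0.png",d["frame"][:,:,::-1]); np.savez(f"{n}0.npz",**d); print(n,d["mtx"],d["cam_to_world"])
E
```

```text
pics
{'time': 0.0, 'qpos': array([-81.10202056,  24.45020667,   4.23238267,  92.05105216,
        -1.95411536,  63.64354516,  -3.8427901 ]), 'joint_velocities': array([ 0.06394747,  0.0306265 ,  0.01691626, -0.07326734,  0.04165833,
       -0.06507214,  0.020351  ]), 'tau': array([-1.05017421e-03, -9.35798335e+01,  3.66608597e+00, -4.54209316e+01,
       -4.87921515e-02,  1.99477718e-02,  1.07063813e-04]), 'eef_pos': array([0.20247804, 0.64346558, 0.20477885]), 'tcp_rot': array([[-9.53901394e-01,  3.00120056e-01, -2.87318087e-04],
       [ 3.00120178e-01,  9.53900600e-01, -1.23429060e-03],
       [-9.63624691e-05, -1.26362148e-03, -9.99999197e-01]]), 'force': array([-0.35964689,  0.71967435,  0.3908637 ]), 'torque': array([-0.01785585, -0.03231605,  0.05423736]), 'opening': 0.09388229914854004}
scene [[487.84424218   0.         320.25897646]
 [  0.         487.84424218 239.4359466 ]
 [  0.           0.           1.        ]] [[ 0.50775668  0.49312059 -0.70641011  1.26820719]
 [ 0.86116875 -0.31328116  0.400304   -0.3787342 ]
 [-0.02390684 -0.81159534 -0.58373064  0.72146033]
 [ 0.          0.          0.          1.        ]]
top [[477.66151634   0.         324.39327445]
 [  0.         477.66151634 240.28577705]
 [  0.           0.           1.        ]] [[-0.01158044 -0.98219147  0.18752549  0.36941144]
 [-0.99991727  0.01032482 -0.00767114  0.07841471]
 [ 0.00559836 -0.18759881 -0.98222978  1.05269296]
 [ 0.          0.          0.          1.        ]]
```

View pics/scene0.png

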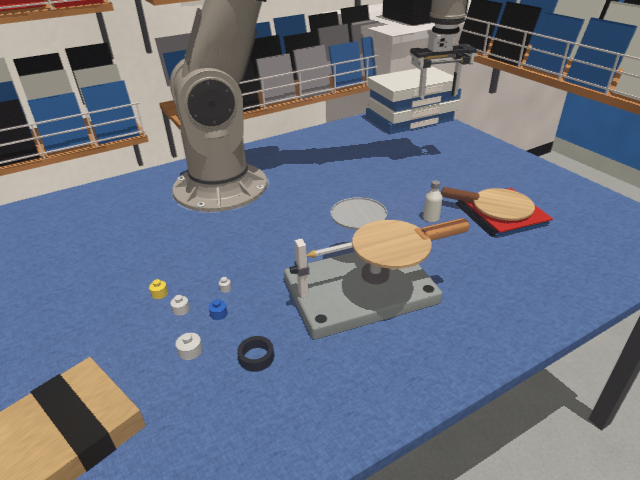

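View pics/top0.png

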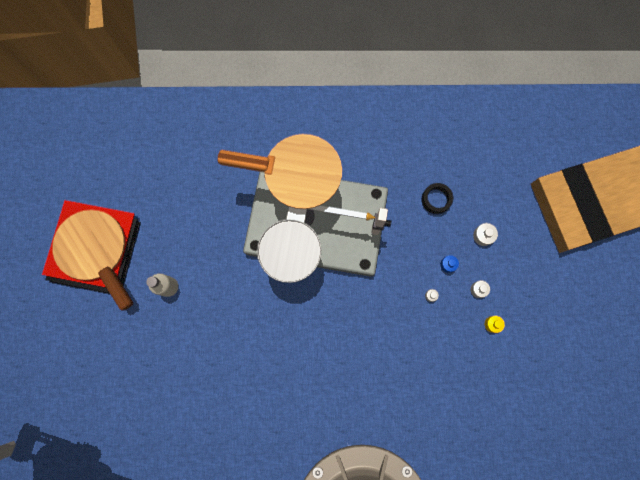

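The scene view shows the post and collar near (300,268), with the pointer tip near (308,255). In the top view the plain weights are at (487,235), (482,289) and (432,296), the blue and yellow look-alikes at (450,264) and (496,324), and the tray at (289,251). Next I'll measure these and enlarge the post and the weights.

```bash
cat > h.py <<'E'
import numpy as np, cv2
def ray(d,u,v):
    K=d["mtx"];T=d["cam_to_world"];r=T[:3,:3]@np.array([(u-K[0,2])/K[0,0],(v-K[1,2])/K[1,1],1]);return T[:3,3],r
def plane(d,u,v,z):
    o,r=ray(d,u,v);return o+r*(z-o[2])/r[2]
def dep(d,u,v):
    o,r=ray(d,u,v);return o+r*d["z_map"][int(round(v)),int(round(u))]
def two(d1,p1,d2,p2):
    o1,r1=ray(d1,*p1);o2,r2=ray(d2,*p2)
    t=np.linalg.lstsq(np.c_[r1,-r2],o2-o1,rcond=None)[0]
    a=o1+t[0]*r1;b=o2+t[1]*r2;return (a+b)/2,np.linalg.norm(a-b)
E
python3 - <<'E'
from h import *
t=dict(np.load("top0.npz"));s=dict(np.load("scene0.npz"))
hsv=cv2.cvtColor(t["frame"],cv2.COLOR_RGB2HSV)
m=((hsv[...,1]<60)&(hsv[...,2]>110)).astype(np.uint8)
n,l,st,c=cv2.connectedComponentsWithStats(m[:345,:540])
for i in range(1,n):
    if st[i,4]>40 and st[i,1]>95:
        z=t["z_map"][:345,:540][l==i]; print(st[i],c[i].round(1),dep(t,*c[i]).round(4))
for n_,d,(x0,y0,x1,y1),f in [("a",s,(270,220,350,310),7),("b",t,(410,215,510,340),5),("c",t,(250,190,400,290),5)]:
    cv2.imwrite(f"pics/crop_{n_}.png",cv2.resize(d["frame"][y0:y1,x0:x1,::-1],None,fx=f,fy=f,interpolation=cv2.INTER_CUBIC)[:600,:800])
E
```

```text
[256 172  13  18 131] [261.6 181.6] [0.697  0.208  0.0374]
[ 313  178   75   59 2176] [357.6 207.3] [ 0.6369 -0.0034  0.0345]
[ 243  200  135   83 6112] [301.3 245.3] [0.5338 0.1162 0.1417]
[476 223  22  21 371] [486.5 233.1] [ 0.5747 -0.2807  0.0414]
[146 273  23  22 333] [157.8 283. ] [0.468  0.4031 0.1023]
[473 280  17  17 237] [481.1 288.3] [ 0.4559 -0.262   0.0363]
[426 289  13  12 123] [431.9 294.7] [ 0.4436 -0.1567  0.0349]
```

```bash
ls pics
```

```text
crop_a.png
crop_b.png
crop_c.png
scene0.png
top0.png
```

View pics/crop_a.png

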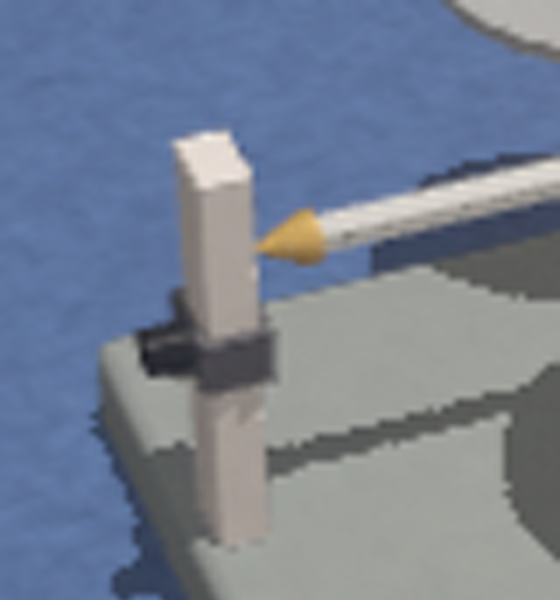

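View pics/crop_b.png

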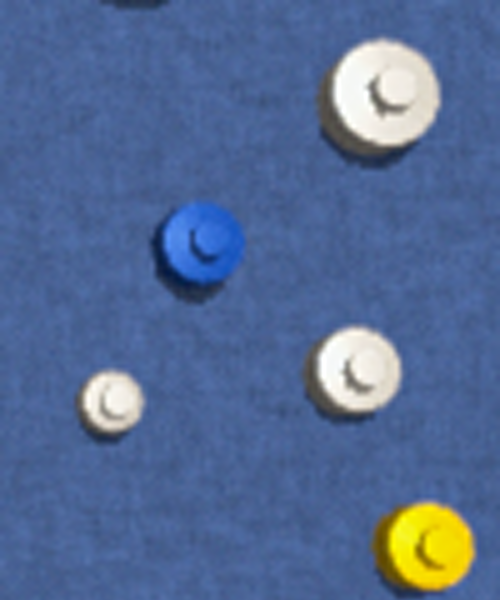

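View pics/crop_c.png

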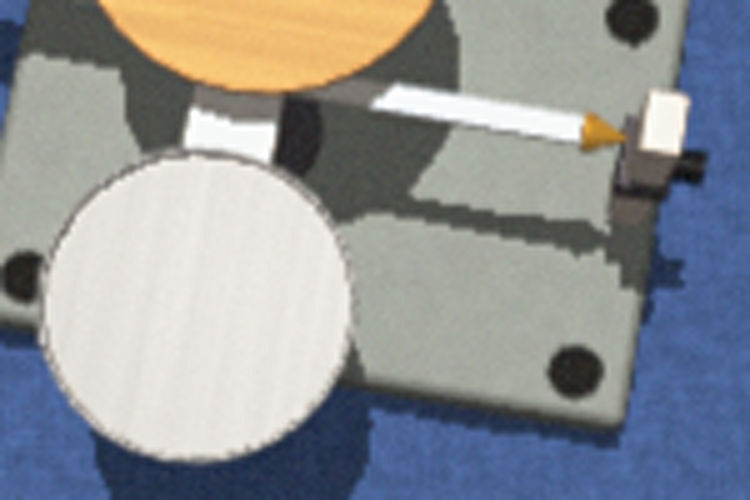

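```bash
python3 - <<'E'
from h import *
t=dict(np.load("top0.npz"));s=dict(np.load("scene0.npz"))
# vertical profile of post front face in scene
for v in range(243,299,2):
    u=302+ (v-245)*3/52
    print(v,s["frame"][v,int(round(u))],dep(s,u,v).round(4))
print("tip2",two(t,(250+625/5,190+137/5),s,(270+257/7,220+248/7)), )
print("posttop", dep(s,270+213/7,220+160/7))
hs=t["frame"]
# tray ellipse center via outline in crop c: x 40..352 , y 150..462
print("tray",plane(t,250+196/5,190+306/5,.142),dep(t,289,251))
for nm,u,v,z in [("large",410+394/5,215+89/5,.04),("med",410+363/5,215+369/5,.036),("small",410+115/5,215+401/5,.03),("medbody",410+355/5,215+372/5,.024),("smallbody",410+112/5,215+402/5,.02),("largebody",410+386/5,215+94/5,.026),("blue",410+210/5,215+240/5,.036),("yel",410+433/5,215+546/5,.036)]:
    print(nm,plane(t,u,v,z).round(4), dep(t,u,v).round(4))
E
```

```text
243 [229 219 212] [ 0.5921 -0.0364  0.1701]
245 [231 222 215] [ 0.5995 -0.0401  0.1714]
247 [169 160 155] [ 0.5988 -0.0398  0.1661]
249 [168 159 153] [ 0.5996 -0.0401  0.1619]
251 [168 159 152] [ 0.5991 -0.0399  0.1567]
253 [169 160 155] [ 0.5983 -0.0395  0.1512]
255 [168 160 154] [ 0.5988 -0.0397  0.1468]
257 [167 158 152] [ 0.598  -0.0393  0.1412]
259 [167 158 153] [ 0.5996 -0.0401  0.1376]
261 [168 159 153] [ 0.5993 -0.0399  0.1324]
263 [167 159 153] [ 0.598  -0.0393  0.1263]
265 [165 156 150] [ 0.5997 -0.0402  0.1228]
267 [156 148 144] [ 0.5992 -0.0399  0.1173]
269 [68 67 73] [ 0.6028 -0.0418  0.1155]
271 [71 71 76] [ 0.6016 -0.0411  0.1093]
273 [73 72 77] [ 0.6006 -0.0406  0.1033]
275 [111 106 104] [ 0.6022 -0.0414  0.0996]
277 [141 134 129] [ 0.5978 -0.0392  0.0903]
279 [142 134 130] [ 0.5996 -0.0401  0.0868]
281 [166 157 151] [ 0.601  -0.0408  0.0828]
283 [165 157 151] [ 0.5985 -0.0395  0.0751]
285 [165 157 150] [ 0.5974 -0.039   0.0687]
287 [165 156 150] [ 0.6    -0.0403  0.0659]
289 [166 157 152] [ 0.5966 -0.0385  0.0571]
291 [164 156 149] [ 0.5985 -0.0395  0.0535]
293 [166 157 150] [ 0.5974 -0.039   0.047 ]
295 [165 158 151] [ 0.5996 -0.0401  0.0436]
297 [161 156 151] [ 0.6004 -0.0405  0.0389]
tip2 (array([ 0.59021064, -0.0279369 ,  0.13515761]), np.float64(0.0028964572025236466))
posttop [ 0.58912291 -0.03796692  0.16920489]
tray [0.52252995 0.13953516 0.142     ] [0.52342244 0.14012125 0.13905355]
large [ 0.5755 -0.2863  0.04  ] [ 0.575  -0.2854  0.0425]
med [ 0.4548 -0.2652  0.036 ] [ 0.4546 -0.2646  0.0379]
small [ 0.4428 -0.1601  0.03  ] [ 0.4425 -0.1592  0.034 ]
medbody [ 0.4545 -0.2657  0.024 ] [ 0.4534 -0.2611  0.0378]
smallbody [ 0.4431 -0.1611  0.02  ] [ 0.4421 -0.1578  0.0346]
largebody [ 0.5762 -0.2877  0.026 ] [ 0.5723 -0.2808  0.0453]
blue [ 0.5109 -0.2034  0.036 ] [ 0.5105 -0.2026  0.0387]
yel [ 0.3803 -0.2892  0.036 ] [ 0.3802 -0.289   0.0367]
```

The collar spans z≈0.099–0.116 with its centre at about 0.108. The pointer is at 0.134, so it has to drop about 26 mm, which fits weight_medium (26.7 mm).

There are five candidates in the top view:
- **Plain (482,289):** about 36 mm body and knob at 36 mm height, so this is the medium, at world (0.4545,-0.2655).
- **Plain (432,296):** smaller body, so it is the small weight.
- **Plain (487,235):** larger body, so it is the large weight.
- **Blue (450,264) and yellow (496,324):** look-alikes, to be left alone.

The enlarged crop confirms this. I'll set the jaw axis at about -57° so the fingers pass between blue and yellow.

Request:
arm_command:
  moves:
    - {"linear": [0,0,-15],"spin": 0.125,"jaw": 1}
    - {"linear": [0,0,0],"spin": 0.125,"jaw": 1}
    - {"linear": [0,0,0],"spin": 0.125,"jaw": 1}
    - {"linear": [0,0,0],"spin": 0.125,"jaw": 1}
    - {"linear": [0,0,0],"spin": 0.125,"jaw": 1}
    - {"linear": [0,0,0],"spin": 0.125,"jaw": 1}
    - {"linear": [0,0,0],"spin": 0.125,"jaw": 1}
    - {"linear": [0,0,0],"spin": 0.125,"jaw": 1}
    - {"linear": [0,0,0],"spin": 0.125,"jaw": 1}
    - {"linear": [0,0,0],"spin": 0,"jaw": 1}

```text
time: 0.93
eef_pos: [0.2024, 0.6437, 0.2201]
tcp_rot: [[-0.134, 0.991, 0.0], [0.991, 0.134, -0.001], [-0.001, -0.0, -1.0]]
force: [0.1, -0.6, 0.1]
opening: 0.0939
```

```bash
cat > to.py <<'E'
from bench import robot
import numpy as np, sys
s=robot.get_state();R=s["tcp_rot"];y=R[:,1]
print("t",s["time"],"pos",s["eef_pos"].round(4),"yang",np.degrees(np.arctan2(y[1],y[0])).round(2),"q",s["qpos"].round(1),"open",s["opening"],"F",s["force"].round(1))
if len(sys.argv)>1:
    d=R.T@(np.array(list(map(float,sys.argv[1:4])))-s["eef_pos"])*1000
    n=int(np.ceil(np.abs(d).max()/40)); n=max(n,int(np.ceil(np.linalg.norm(d)/41))); print("tool mm",d.round(1),"rows",n,"each",(d/n).round(2))
E
python3 to.py 0.5 0.2 0.22
```

```text
t 0.9333 pos [0.2024 0.6437 0.2201] yang 7.7 q [-90.7  24.4  17.5  91.8  -7.8  65.1 -63.7] open 0.09387694017412519 F [ 0.1 -0.6  0.1]
tool mm [-4.796e+02  2.355e+02  4.000e-01] rows 14 each [-3.425e+01  1.682e+01  3.000e-02]
```

Request:
arm_command:
  moves:
    - {"linear": [-30,15,0],"spin": 0,"jaw": 1}
    - {"linear": [-35,17,0],"spin": 0,"jaw": 1}
    - {"linear": [-35,17,0],"spin": 0,"jaw": 1}
    - {"linear": [-35,17,0],"spin": 0,"jaw": 1}
    - {"linear": [-35,17,0],"spin": 0,"jaw": 1}
    - {"linear": [-35,17,0],"spin": 0,"jaw": 1}
    - {"linear": [-35,17,0],"spin": 0,"jaw": 1}
    - {"linear": [-35,17,0],"spin": 0,"jaw": 1}
    - {"linear": [-35,17,0],"spin": 0,"jaw": 1}
    - {"linear": [-35,17,0],"spin": 0,"jaw": 1}
    - {"linear": [-35,17,0],"spin": 0,"jaw": 1}
    - {"linear": [-35,17,0],"spin": 0,"jaw": 1}

```text
time: 1.93
eef_pos: [0.4615, 0.2596, 0.2206]
tcp_rot: [[-0.146, 0.989, 0.0], [0.989, 0.146, 0.0], [0.0, 0.0, -1.0]]
force: [0.7, 0.7, -0.6]
opening: 0.0939
```

```bash
python3 to.py 0.5 -0.1 0.22
```

```text
t 1.9333 pos [0.4615 0.2596 0.2206] yang 8.38 q [-62.2  10.4  29.6 111.   -5.9  60.  -21.7] open 0.09390970008012603 F [ 0.7  0.7 -0.6]
tool mm [-361.3  -14.3    0.6] rows 10 each [-36.13  -1.43   0.06]
```

Request:
arm_command:
  moves:
    - {"linear": [-36,0,0],"spin": 0,"jaw": 1}
    - {"linear": [-36,0,0],"spin": 0,"jaw": 1}
    - {"linear": [-36,0,0],"spin": 0,"jaw": 1}
    - {"linear": [-36,0,0],"spin": 0,"jaw": 1}
    - {"linear": [-36,0,0],"spin": 0,"jaw": 1}
    - {"linear": [-36,0,0],"spin": 0,"jaw": 1}
    - {"linear": [-36,0,0],"spin": 0,"jaw": 1}
    - {"linear": [-36,0,0],"spin": 0,"jaw": 1}
    - {"linear": [-36,0,0],"spin": 0,"jaw": 1}
    - {"linear": [-36,0,0],"spin": 0,"jaw": 1}
    - {"linear": [0,0,0],"spin": 0.125,"jaw": 0.7}
    - {"linear": [0,0,0],"spin": 0.125,"jaw": 0.5}

```text
time: 2.93
eef_pos: [0.5111, -0.0979, 0.2205]
tcp_rot: [[0.112, 0.994, -0.0], [0.994, -0.112, -0.001], [-0.001, -0.0, -1.0]]
force: [0.5, 1.2, 0.3]
opening: 0.0839
```

Request:
arm_command:
  moves:
    - {"linear": [0,0,0],"spin": 0.125,"jaw": 0.5}
    - {"linear": [0,0,0],"spin": 0.125,"jaw": 0.5}
    - {"linear": [0,0,0],"spin": 0.125,"jaw": 0.5}
    - {"linear": [0,0,0],"spin": 0.125,"jaw": 0.5}
    - {"linear": [0,0,0],"spin": 0.125,"jaw": 0.5}
    - {"linear": [0,0,0],"spin": 0.125,"jaw": 0.5}
    - {"linear": [0,0,0],"spin": 0.125,"jaw": 0.5}
    - {"linear": [0,0,0],"spin": 0,"jaw": 0.5}

```text
time: 3.6
eef_pos: [0.5113, -0.095, 0.2203]
tcp_rot: [[0.834, 0.552, -0.001], [0.552, -0.834, -0.0], [-0.001, 0.0, -1.0]]
force: [1.0, 1.2, -0.2]
opening: 0.0702
```

```bash
python3 to.py 0.4545 -0.2655 0.16
```

```text
t 3.6 pos [ 0.5113 -0.095   0.2203] yang -56.51 q [-44.2  13.   55.9 113.  -12.4  60.2 -39.2] open 0.07019227353466277 F [ 1.   1.2 -0.2]
tool mm [-141.4  110.8   60.4] rows 5 each [-28.28  22.16  12.08]
```

Request:
arm_command:
  moves:
    - {"linear": [-20,16,0],"spin": 0,"jaw": 0.5}
    - {"linear": [-24,19,0],"spin": 0,"jaw": 0.5}
    - {"linear": [-24,19,10],"spin": 0,"jaw": 0.5}
    - {"linear": [-24,19,15],"spin": 0,"jaw": 0.5}
    - {"linear": [-24,19,15],"spin": 0,"jaw": 0.5}
    - {"linear": [-25,19,20],"spin": 0,"jaw": 0.5}
    - {"linear": [0,0,0],"spin": 0,"jaw": 0.5}
    - {"linear": [0,0,0],"spin": 0,"jaw": 0.5}

```text
time: 4.27
eef_pos: [0.4537, -0.2675, 0.1596]
tcp_rot: [[0.831, 0.556, -0.002], [0.556, -0.831, -0.0], [-0.002, -0.001, -1.0]]
force: [-0.0, 0.8, 0.6]
opening: 0.0705
```

```bash
python3 to.py 0.4545 -0.2655 0.05; python3 - <<'E'
from bench import robot, read_camera
import cv2,numpy as np
s=robot.get_state();d=read_camera("wrist");cv2.imwrite("pics/w1.png",d["frame"][:,:,::-1])
M=d["mount"];print(M.round(3))
T=np.eye(4);T[:3,:3]=s["tcp_rot"];T[:3,3]=s["eef_pos"];d["cam_to_world"]=T@M;np.savez("w1.npz",**d)
E
```

```text
t 4.2667 pos [ 0.4537 -0.2675  0.1596] yang -56.24 q [-20.5  19.9  54.2 115.8 -19.8  54.1 -12.2] open 0.07047127152041009 F [-0.   0.8  0.6]
tool mm [  2.   -1.1 109.6] rows 3 each [ 0.67 -0.36 36.55]
[[ 0.001 -0.959 -0.284  0.082]
 [ 1.     0.001  0.001  0.   ]
 [-0.    -0.284  0.959 -0.179]
 [ 0.     0.     0.     1.   ]]
```

View pics/w1.png

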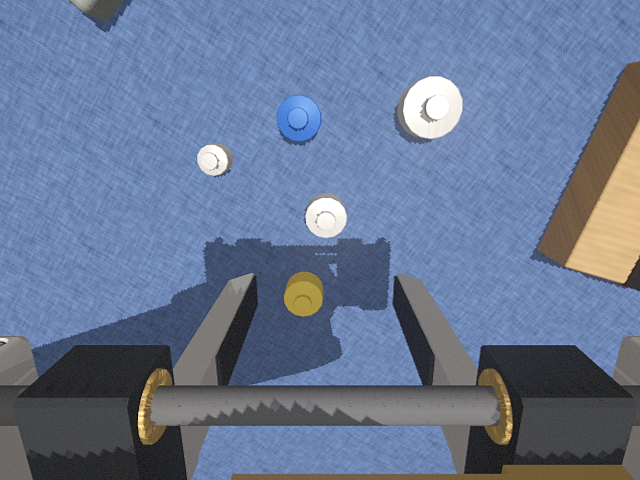

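The wrist view shows the plain medium at (326,217) between small (213,160), blue (298,118), large (432,107) and the yellow one in shadow (303,294). I'll check its position from this view.

```bash
python3 - <<'E'
from h import *
d=dict(np.load("w1.npz"))
for n,u,v,z in [("med",326,219,.036),("blue",298,117,.036),("small",209,161,.03)]: print(n,plane(d,u,v,z).round(4))
m=cv2.inRange(d["frame"],(150,150,150),(255,255,255))[180:245,295:360]
c=max(cv2.findContours(m,0,2)[0],key=cv2.contourArea);e=cv2.minEnclosingCircle(c);print(e);print(plane(d,e[0][0]+295,e[0][1]+180,.024))
E
```

```text
med [ 0.459  -0.2657  0.036 ]
blue [ 0.5139 -0.2031  0.036 ]
small [ 0.4453 -0.1613  0.03  ]
((30.703641891479492, 37.07284927368164), 20.885955810546875)
[ 0.45779536 -0.2663006   0.024     ]
```

Request:
arm_command:
  moves:
    - {"linear": [3,0,20],"spin": 0,"jaw": 0.5}
    - {"linear": [0,0,30],"spin": 0,"jaw": 0.5}
    - {"linear": [0,0,30],"spin": 0,"jaw": 0.5}
    - {"linear": [0,0,25],"spin": 0,"jaw": 0.5}
    - {"linear": [0,0,20],"spin": 0,"jaw": 0.5}
    - {"linear": [0,0,15],"spin": 0,"jaw": 0.5}
    - {"linear": [0,0,8],"spin": 0,"jaw": 0.5}
    - {"linear": [0,0,4],"spin": 0,"jaw": 0.5}
    - {"linear": [0,0,0],"spin": 0,"jaw": 0.5}
    - {"linear": [0,0,0],"spin": 0,"jaw": 0.5}

```text
time: 5.15
eef_pos: [0.4587, -0.2637, 0.0093]
tcp_rot: [[0.832, 0.555, 0.001], [0.555, -0.832, -0.0], [0.001, 0.001, -1.0]]
force: [1.3, 0.5, -0.0]
opening: 0.0706
```

```bash
python3 to.py 0.4565 -0.2658 0.006
```

```text
t 5.15 pos [ 0.4587 -0.2637  0.0093] yang -56.28 q [ -8.8  32.9  40.7 121.  -34.9  38.2  -0.6] open 0.0706111462000664 F [ 1.3  0.5 -0. ]
tool mm [-3.   0.5  3.3] rows 1 each [-3.03  0.48  3.27]
```

Request:
arm_command:
  moves:
    - {"linear": [-2,0,3],"spin": 0,"jaw": 0.5}
    - {"linear": [0,0,0],"spin": 0,"jaw": 0.2}
    - {"linear": [0,0,0],"spin": 0,"jaw": 0}
    - {"linear": [0,0,0],"spin": 0,"jaw": -0.15}
    - {"linear": [0,0,0],"spin": 0,"jaw": -0.4}
    - {"linear": [0,0,0],"spin": 0,"jaw": -1}
    - {"linear": [0,0,0],"spin": 0,"jaw": -1}
    - {"linear": [0,0,0],"spin": 0,"jaw": -1}
    - {"linear": [0,0,0],"spin": 0,"jaw": -1}

```text
time: 5.9
eef_pos: [0.4564, -0.2651, 0.0056]
tcp_rot: [[0.833, 0.554, 0.0], [0.554, -0.833, -0.0], [0.0, 0.0, -1.0]]
force: [0.3, 0.8, 2.1]
opening: 0.0349
```

Request:
arm_command:
  moves:
    - {"linear": [0,0,-10],"spin": 0,"jaw": -1}
    - {"linear": [0,0,-30],"spin": 0,"jaw": -1}
    - {"linear": [0,0,-40],"spin": 0,"jaw": -1}
    - {"linear": [0,0,-40],"spin": 0,"jaw": -1}
    - {"linear": [0,0,-40],"spin": 0,"jaw": -1}
    - {"linear": [0,0,-40],"spin": 0,"jaw": -1}
    - {"linear": [0,0,-14],"spin": 0,"jaw": -1}
    - {"linear": [0,0,0],"spin": 0,"jaw": -1}

```text
time: 6.57
eef_pos: [0.4575, -0.2659, 0.2232]
tcp_rot: [[0.833, 0.553, 0.005], [0.553, -0.833, -0.0], [0.004, 0.003, -1.0]]
force: [0.9, 0.0, 0.2]
opening: 0.0352
```

```bash
python3 to.py 0.5 -0.1 0.22; python3 - <<'E'
from bench import robot, read_camera
import cv2,numpy as np
d=read_camera("wrist");cv2.imwrite("pics/w2.png",d["frame"][:,:,::-1])
E
```

```text
t 6.5667 pos [ 0.4575 -0.2659  0.2232] yang -56.39 q [-25.9  14.8  58.8 112.  -14.7  60.8 -17.1] open 0.03521234509495719 F [0.9 0.  0.2]
tool mm [ 127.2 -114.7    3.4] rows 5 each [ 25.43 -22.93   0.68]
```

View pics/w2.png

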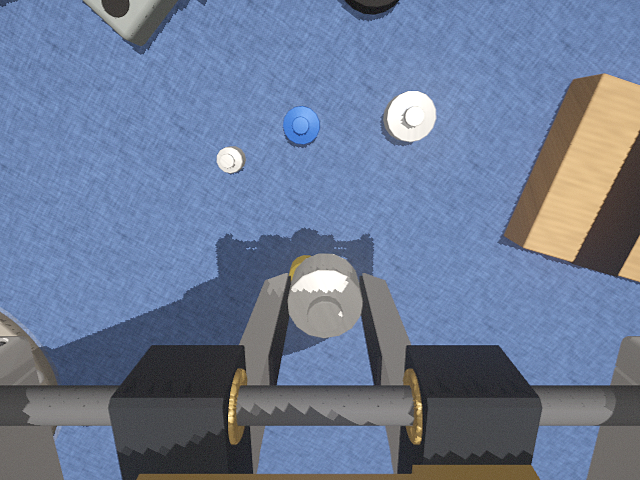

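The medium is held upright between the jaws at (325,296), with the opening at 35 mm. The other weights look undisturbed. Next I carry it to the tray.

Request:
arm_command:
  moves:
    - {"linear": [12,-11,0],"spin": 0,"jaw": -1}
    - {"linear": [20,-18,0],"spin": 0,"jaw": -1}
    - {"linear": [24,-21,0],"spin": 0,"jaw": -1}
    - {"linear": [24,-22,0],"spin": 0,"jaw": -1}
    - {"linear": [24,-22,0],"spin": 0,"jaw": -1}
    - {"linear": [23,-21,0],"spin": 0,"jaw": -1}
    - {"linear": [18,-24,0],"spin": 0,"jaw": -1}
    - {"linear": [18,-24,0],"spin": 0,"jaw": -1}
    - {"linear": [18,-24,0],"spin": 0,"jaw": -1}
    - {"linear": [15,-20,0],"spin": 0,"jaw": -1}
    - {"linear": [0,0,0],"spin": 0,"jaw": -1}

```text
time: 7.53
eef_pos: [0.5042, 0.0207, 0.2181]
tcp_rot: [[0.83, 0.558, -0.002], [0.558, -0.83, -0.0], [-0.002, -0.001, -1.0]]
force: [-0.1, 1.0, -0.9]
opening: 0.0349
```

```bash
python3 to.py 0.521 0.14 0.22
```

```text
t 7.5333 pos [0.5042 0.0207 0.2181] yang -56.06 q [-57.6  10.6  54.9 114.8 -10.   59.6 -54.1] open 0.03486392504036018 F [-0.1  1.  -0.9]
tool mm [ 80.5 -89.5  -2. ] rows 3 each [ 26.85 -29.85  -0.68]
```

Request:
arm_command:
  moves:
    - {"linear": [16,-18,0],"spin": 0,"jaw": -1}
    - {"linear": [18,-20,0],"spin": 0,"jaw": -1}
    - {"linear": [18,-20,0],"spin": 0,"jaw": -1}
    - {"linear": [16,-18,0],"spin": 0,"jaw": -1}
    - {"linear": [12,-13,0],"spin": 0,"jaw": -1}
    - {"linear": [0,0,0],"spin": 0,"jaw": -1}
    - {"linear": [0,0,0],"spin": 0,"jaw": -1}

```text
time: 8.12
eef_pos: [0.5219, 0.1342, 0.2186]
tcp_rot: [[0.832, 0.554, -0.001], [0.554, -0.832, -0.002], [-0.002, 0.001, -1.0]]
force: [-0.4, -0.3, -0.6]
opening: 0.0351
```

```bash
python3 to.py 0.521 0.14 0.145;python3 - <<'E'
from bench import robot, read_camera
import cv2,numpy as np
d=read_camera("wrist");cv2.imwrite("pics/w3.png",d["frame"][:,:,::-1])
E
```

```text
t 8.1167 pos [0.5219 0.1342 0.2186] yang -56.33 q [-64.2  15.   51.5 110.7 -13.3  60.6 -63.4] open 0.035116340490411624 F [-0.4 -0.3 -0.6]
tool mm [ 2.6 -5.4 73.5] rows 2 each [ 1.32 -2.7  36.77]
```

View pics/w3.png

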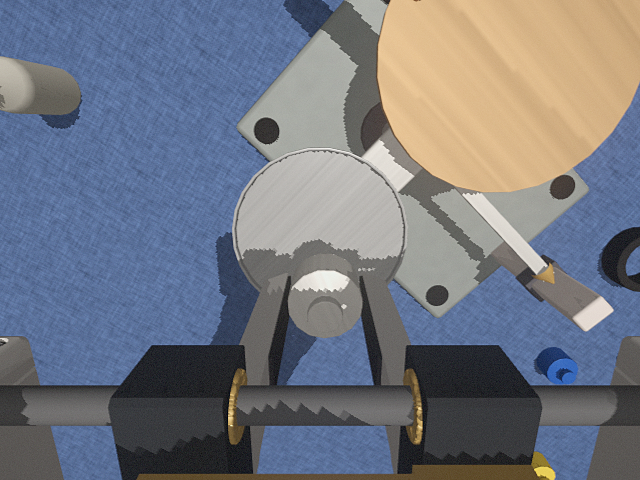

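The weight is over the tray (tray centre about (320,232), with the camera tilted), and the bat is clear to the upper right. I'll lower it.

Request:
arm_command:
  moves:
    - {"linear": [2,-4,14],"spin": 0,"jaw": -1}
    - {"linear": [0,0,16],"spin": 0,"jaw": -1}
    - {"linear": [0,0,14],"spin": 0,"jaw": -1}
    - {"linear": [0,0,10],"spin": 0,"jaw": -1}
    - {"linear": [0,0,7],"spin": 0,"jaw": -1}
    - {"linear": [0,0,5],"spin": 0,"jaw": -1}
    - {"linear": [0,0,3],"spin": 0,"jaw": -1}
    - {"linear": [0,0,2],"spin": 0,"jaw": -1}
    - {"linear": [0,0,0],"spin": 0,"jaw": -1}
    - {"linear": [0,0,0],"spin": 0,"jaw": -1}

```text
time: 9.0
eef_pos: [0.5219, 0.1387, 0.1488]
tcp_rot: [[0.833, 0.554, 0.0], [0.554, -0.833, 0.0], [0.0, 0.0, -1.0]]
force: [0.4, 0.4, -0.1]
opening: 0.0353
```

```bash
python3 to.py 0.521 0.14 0.145;python3 - <<'E'
from bench import robot, read_camera
import cv2,numpy as np
d=read_camera("scene");cv2.imwrite("pics/s3.png",cv2.resize(d["frame"][150:330,260:480,::-1],None,fx=3.3,fy=3.3,interpolation=2))
E
```

```text
t 9.0 pos [0.5219 0.1387 0.1488] yang -56.39 q [-60.5  20.6  48.1 114.7 -19.2  52.8 -58.8] open 0.03525932040031837 F [ 0.4  0.4 -0.1]
tool mm [-0.  -1.6  3.8] rows 1 each [-0.05 -1.61  3.8 ]
```

View pics/s3.png

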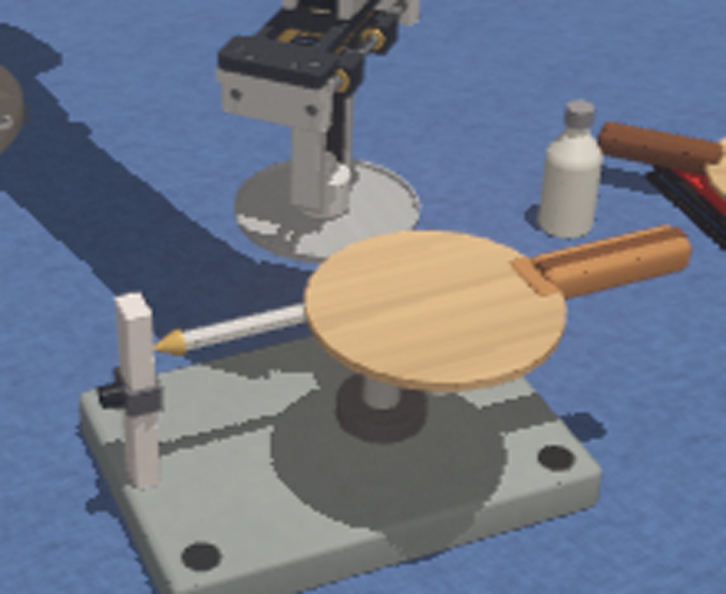

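The weight is just above the tray floor (in the crop, held at about (333,190)), and the pointer is still up. I'll press gently down with the pan almost to balance, so the release is soft.

Request:
arm_command:
  moves:
    - {"linear": [0,0,2],"spin": 0,"jaw": -1}
    - {"linear": [0,0,2],"spin": 0,"jaw": -1}
    - {"linear": [0,0,2],"spin": 0,"jaw": -1}
    - {"linear": [0,0,3],"spin": 0,"jaw": -1}
    - {"linear": [0,0,3],"spin": 0,"jaw": -1}
    - {"linear": [0,0,3],"spin": 0,"jaw": -1}
    - {"linear": [0,0,3],"spin": 0,"jaw": -1}
    - {"linear": [0,0,3],"spin": 0,"jaw": -1}
    - {"linear": [0,0,2],"spin": 0,"jaw": -1}
    - {"linear": [0,0,1],"spin": 0,"jaw": -1}
    - {"linear": [0,0,0],"spin": 0,"jaw": -1}
    - {"linear": [0,0,0],"spin": 0,"jaw": -1}

```text
time: 10.05
eef_pos: [0.5217, 0.1386, 0.1245]
tcp_rot: [[0.833, 0.554, -0.0], [0.554, -0.833, -0.0], [-0.0, 0.0, -1.0]]
force: [-1.5, 0.2, -0.3]
opening: 0.0352
```

Request:
arm_command:
  moves:
    - {"linear": [0,0,0],"spin": 0,"jaw": -0.22}
    - {"linear": [0,0,0],"spin": 0,"jaw": -0.15}
    - {"linear": [0,0,0],"spin": 0,"jaw": 0}
    - {"linear": [0,0,0],"spin": 0,"jaw": 0.2}
    - {"linear": [0,0,0],"spin": 0,"jaw": 0.35}
    - {"linear": [0,0,0],"spin": 0,"jaw": 0.35}
    - {"linear": [0,0,0],"spin": 0,"jaw": 0.35}
    - {"linear": [0,0,0],"spin": 0,"jaw": 0.35}

```text
time: 10.72
eef_pos: [0.5217, 0.1387, 0.1245]
tcp_rot: [[0.833, 0.554, -0.0], [0.554, -0.833, -0.0], [-0.0, 0.0, -1.0]]
force: [-0.2, 0.2, 0.4]
opening: 0.0632
```

Request:
arm_command:
  moves:
    - {"linear": [0,0,-6],"spin": 0,"jaw": 0.35}
    - {"linear": [0,0,-12],"spin": 0,"jaw": 0.35}
    - {"linear": [0,0,-20],"spin": 0,"jaw": 0.35}
    - {"linear": [0,0,-30],"spin": 0,"jaw": 0.35}
    - {"linear": [0,0,-30],"spin": 0,"jaw": 0.35}
    - {"linear": [0,0,-30],"spin": 0,"jaw": 0.35}
    - {"linear": [0,0,-30],"spin": 0,"jaw": 0.35}
    - {"linear": [0,0,-30],"spin": 0,"jaw": 0.35}
    - {"linear": [0,0,0],"spin": 0,"jaw": 0.35}
    - {"linear": [0,0,0],"spin": 0,"jaw": 0.35}
    - {"linear": [0,0,0],"spin": 0,"jaw": 0.35}
    - {"linear": [0,0,0],"spin": 0,"jaw": 0.35}

```text
time: 11.72
eef_pos: [0.5212, 0.1385, 0.3119]
tcp_rot: [[0.833, 0.554, -0.001], [0.554, -0.833, -0.001], [-0.001, -0.0, -1.0]]
force: [0.1, -0.1, -0.8]
opening: 0.0631
```

Request:
arm_command:
  moves:
    - {"linear": [0,0,0],"spin": 0,"jaw": 0.35}
    - {"linear": [0,0,0],"spin": 0,"jaw": 0.35}
    - {"linear": [0,0,0],"spin": 0,"jaw": 0.35}
    - {"linear": [0,0,0],"spin": 0,"jaw": 0.35}
    - {"linear": [0,0,0],"spin": 0,"jaw": 0.35}
    - {"linear": [0,0,0],"spin": 0,"jaw": 0.35}
    - {"linear": [0,0,0],"spin": 0,"jaw": 0.35}
    - {"linear": [0,0,0],"spin": 0,"jaw": 0.35}
    - {"linear": [0,0,0],"spin": 0,"jaw": 0.35}
    - {"linear": [0,0,0],"spin": 0,"jaw": 0.35}
    - {"linear": [0,0,0],"spin": 0,"jaw": 0.35}
    - {"linear": [0,0,0],"spin": 0,"jaw": 0.35}

```text
time: 12.72
eef_pos: [0.5217, 0.1387, 0.3125]
tcp_rot: [[0.833, 0.554, -0.0], [0.554, -0.833, 0.0], [-0.0, -0.0, -1.0]]
force: [-0.3, -0.8, 0.4]
opening: 0.0633
```

```bash
python3 to.py;python3 - <<'E'
from bench import robot, read_camera
import cv2,numpy as np
for n in ["scene","top","wrist"]:
    d=read_camera(n);np.savez(n+"4.npz",**d);f=d["frame"][:,:,::-1]
    cv2.imwrite(f"pics/{n}4.png",f)
    if n=="scene":cv2.imwrite("pics/s4.png",cv2.resize(f[150:330,260:480],None,fx=3.3,fy=3.3,interpolation=2)); cv2.imwrite("pics/s4p.png",cv2.resize(f[220:310,270:350],None,fx=6.6,fy=6.6,interpolation=2))
E
```

```text
t 12.7167 pos [0.5217 0.1387 0.3125] yang -56.38 q [-69.    8.8  54.  103.7  -7.5  71.3 -69.3] open 0.06330520738068354 F [-0.3 -0.8  0.4]
```

View pics/s4.png

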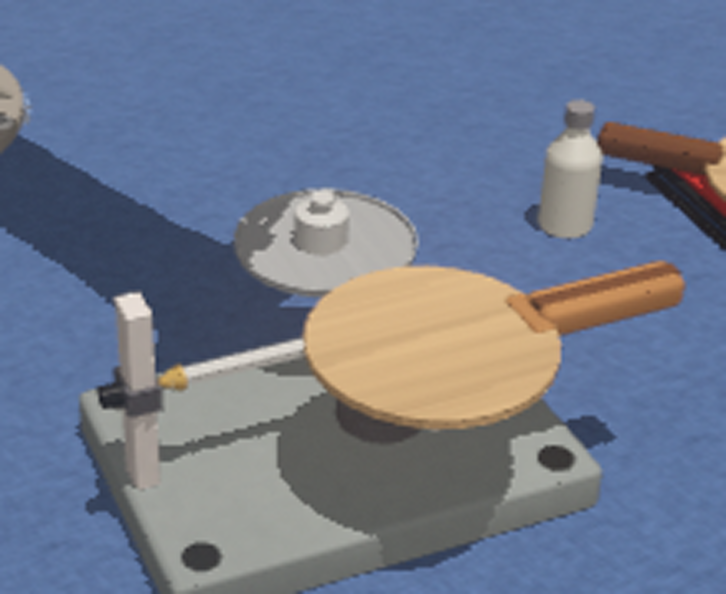

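View pics/s4p.png

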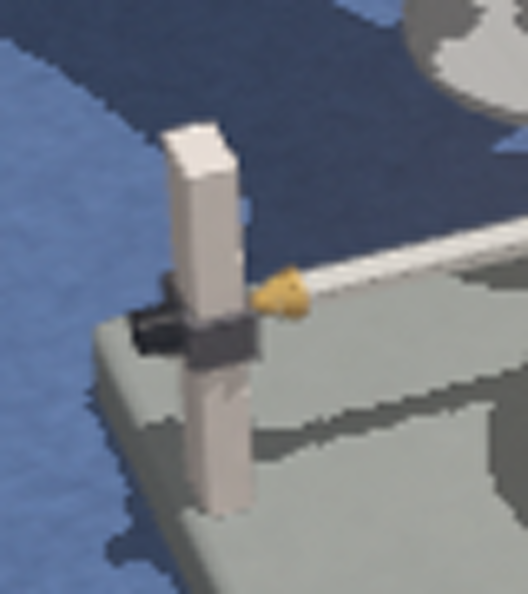

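View pics/top4.png

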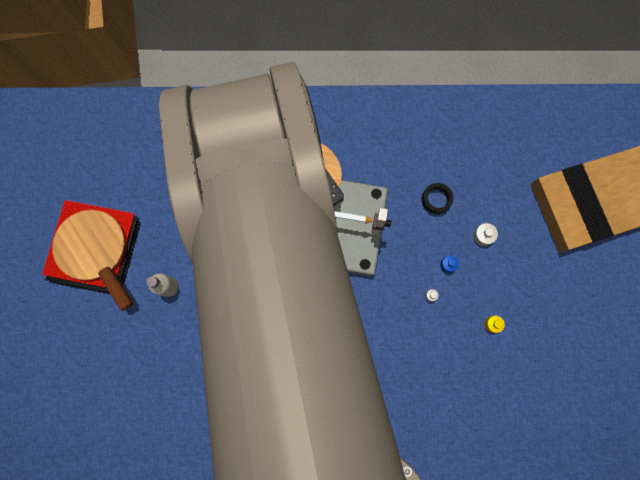

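The weight stands on the tray, free of the gripper, and the pointer tip is beside the collar at about (308,265) in the scene view. I'll wait another second and measure the heights.

Request:
arm_command:
  moves:
    - {"linear": [0,0,0],"spin": 0,"jaw": 0.35}
    - {"linear": [0,0,0],"spin": 0,"jaw": 0.35}
    - {"linear": [0,0,0],"spin": 0,"jaw": 0.35}
    - {"linear": [0,0,0],"spin": 0,"jaw": 0.35}
    - {"linear": [0,0,0],"spin": 0,"jaw": 0.35}
    - {"linear": [0,0,0],"spin": 0,"jaw": 0.35}
    - {"linear": [0,0,0],"spin": 0,"jaw": 0.35}
    - {"linear": [0,0,0],"spin": 0,"jaw": 0.35}
    - {"linear": [0,0,0],"spin": 0,"jaw": 0.35}
    - {"linear": [0,0,0],"spin": 0,"jaw": 0.35}
    - {"linear": [0,0,0],"spin": 0,"jaw": 0.35}
    - {"linear": [0,0,0],"spin": 0,"jaw": 0.35}

```text
time: 13.87
eef_pos: [0.5217, 0.1387, 0.3125]
tcp_rot: [[0.833, 0.554, -0.0], [0.554, -0.833, -0.0], [-0.0, 0.0, -1.0]]
force: [0.5, 0.0, 0.1]
opening: 0.063
```

```bash
python3 - <<'E'
from h import *
from bench import read_camera
d0=dict(np.load("scene0.npz"));d4=dict(np.load("scene4.npz"));d5=read_camera("scene")
for d in (d0,d4,d5):
    h=cv2.cvtColor(d["frame"],cv2.COLOR_RGB2HSV)[235:290,300:330]
    m=(h[...,1]>95)&(h[...,0]>10)&(h[...,0]<30)&(h[...,2]>110)
    v,u=np.nonzero(m);c=(u.mean()+300,v.mean()+235);i=u.argmin()
    P=np.median([dep(d,a+300,b+235) for a,b in zip(u,v)],axis=0)
    print("cone px",np.round(c,1),"n",len(u),"3D",P.round(4),"left px",u.min()+300,v[u==u.min()].mean()+235)
# collar dark pixels 3D on front face
f=d5["frame"];z=[]
for v in range(255,285):
  for u in range(285,312):
    p=f[v,u].astype(int)
    if p.max()<95 and abs(p[0]-p[2])<18: z.append(dep(d5,u,v))
z=np.array(z);print(len(z),np.percentile(z,[2,50,98],axis=0).round(4))
E
```

```text
cone px [311.8 253.8] n 41 3D [ 0.595  -0.0169  0.1377] left px 307 255.0
cone px [312.4 264.3] n 38 3D [ 0.595  -0.0168  0.1113] left px 308 265.0
cone px [312.4 264.3] n 38 3D [ 0.5947 -0.0165  0.111 ] left px 308 265.0
170 [[ 0.4987 -0.0621  0.0089]
 [ 0.59   -0.0455  0.1079]
 [ 0.6041 -0.0232  0.1166]]
```

The pointer has dropped 26.6 mm, so its tip is at about z=0.107. The collar centre is at about 0.108, and the last two pictures agree to within 0.3 mm. I'm handing in.

```bash
python3 -c "
from bench import robot
print(robot.hand_in())"
```

```text
the job is handed in; nothing more can be done
None
```

I stood weight_medium (80 g) upright on the tray, let go and drew the gripper well clear above it. I handed the job in at about 14 s on the robot's clock, and no verdict was reported.

- **Level:** the pointer sank 26.6 mm to about 107 mm above the counter, and the collar's centre measures about 108 mm. That is roughly 1 mm apart, against the 9 mm allowed. Two pictures about a second apart agreed to 0.3 mm, so it had settled.
- **Other things:** in the last pictures the tape roll, bottle, blue and yellow look-alikes and the two unused weights look undisturbed.
- **Disagreement:** the top and wrist cameras placed the medium weight about 3 mm apart, so I gripped between the two readings. The grasp held without trouble.

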